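Thread the hinge pin through both eyes of a gate bracket and hold it

TASK

Take the long hinge pin out of the wooden block and thread it from above through the upper eye of the hinge bracket and then on through the lower eye. Finish while holding it there without forcing it, still in the gripper, its collar not resting on the upper eye but about 12 mm above it, so that I can slip a washer under the collar. Do not let go of it, and leave the other pieces in the block and everything else on the bench where they are.

Things in the scene. Friction and masses are not known exactly. Their poses are not given: they have to be found in the camera images.
- hinge_pin: LONG steel pin upright in a block hole, its head the highest there (170 mm above the bench). Origin: centre of the foot (12 mm above the bench), z up to the head. Taper 8 to 14 mm wide over the first 14 mm, shank 14 mm wide to 110 mm, collar 26 mm wide to 116 mm, plain round grip head 22 mm wide to 158 mm. About 0.28 kg. Loose fit: lift straight up 50 mm to free it
- pin_tip (a point): centre of the hinge pin's foot (its lower end)
- pin_collar (a point): on the hinge pin's axis at the underside of its collar, 110 mm above the foot
- pin_head (a point): on the hinge pin's axis, 138 mm above the foot: middle of the round head, the place to grip
- block: fixed wooden block, 75 x 190 x 50 mm (x, y, height), origin under its centre. Three blind holes 16 mm wide and 38 mm deep in a row along its y axis, at y = -60, 0 and +60 mm; which piece stands in which hole changes
- bracket: fixed dark steel bracket; origin on the axis of its eyes, at the bench. Base plate x -70..80, y -75..75 mm, 12 thick; upright back plate 70 wide, 12 thick at x = -41, top at 130 mm. Two square eyes 42 x 42 mm, brass-lined vertical through bores 17 mm wide, one exactly above the other: upper at 105..125, lower at 50..70 mm above the bench. Nothing else stands higher
- upper_eye (a point): centre of the upper eye's bore at its top face, 125 mm above the bench
- lower_eye (a point): centre of the lower eye's bore at its top face, 70 mm above the bench
- short_pin: a SHORT pin of the same form (collar from 58 to 64 mm, head to 106 mm above its foot; top 118 mm above the bench), steel, standing upright in a hole of the block; its origin is the centre of its foot, z along it to the head; not wanted, leave in its hole
- drift: dark steel drift without a collar, 124 mm long, 14 to 18 mm thick, standing upright in a hole of the block (top 136 mm above the bench), origin at its foot; leave in its hole
- washer: flat steel washer, 34 mm across, 4 mm thick, lying on the bracket's base plate beside the eyes; origin under its centre; leave alone
- offcut: square steel bar offcut 22 x 110 x 22 mm lying beside the block; origin under its centre; leave alone
- hammer: hammer lying near the far edge of the bench; leave alone
- brush: wooden-handled brush lying close to the robot, to its right; leave alone
- jar: closed glass jar, 60 mm wide and 90 mm tall, standing between the bracket and the block; leave alone

How it is judged (in metres and radians):
On the way, in this order (a step that is already met when the one before it is completed fails the run):
1. the hinge pin is lifted clear of the block (height (world z) of pin_tip above 0.055 m and contact force between the fingers and hinge_pin above 1 N), for 0.1 s.
2. its foot has passed through the upper eye but not yet entered the lower one (horizontal distance between pin_tip and upper_eye below 0.007 m and z of pin_tip in the frame of upper_eye below -0.018 m and z of pin_tip in the frame of lower_eye above 0 m), for 0.05 s.
3. the pin spans both eyes, its collar 4 to 20 mm above the upper eye (horizontal distance between pin_tip and lower_eye below 0.005 m and horizontal distance between pin_collar and upper_eye below 0.005 m and angle between the z axis of hinge_pin and the z axis of bracket, either way round below 0.08 rad and z of pin_collar in the frame of upper_eye between 0.004 and 0.02 m), for 0.2 s.
At the end, for the whole second after the job is handed in: The hinge pin is through both eyes (foot and collar within 5 mm of their axis, within 0.08 rad of parallel), its collar's underside 4 to 20 mm above the upper eye, still gripped (over 1 N), at rest (below 0.02 m/s), pressing on the bracket with under 25 N (all of step 3 and contact force between the fingers and hinge_pin above 1 N and contact force between hinge_pin and bracket below 25 N and linear speed of hinge_pin below 0.02 m/s); the arm keeps its last pose, push and grip.
It fails at once if the short pin or the drift is taken or disturbed (moved over 30 mm) (distance of any of short_pin, drift from where it was at the start of the episode above 0.03 m).
It fails at once if something else on the bench is disturbed (moved over 30 mm) (distance of any of washer, offcut, hammer, brush, jar from where it was at the start of the episode above 0.03 m).
It also fails if it takes over 45 s, if anything falls off the work surface, if the arm or the gripper's body presses on something with over 40 N, if the wrist force passes 120 N, or if a joint passes its speed limit or range.

ROBOT

A 6-joint arm with a two-finger parallel gripper is mounted at the origin on the work surface. World frame = base frame: x ahead of the robot, y to its left, z up, the work surface at z = 0. Lengths are in m, angles in degrees, forces in N, time in s.
With the tool pointing down it reaches from about 0.25 to 0.725 m from the base axis. Payload 9.7 kg.
Tool frame: the origin (TCP) lies midway between the tips of the shut fingers; the grasp point (between the pads) lies 19 mm behind it; z points along the fingers, y is the line along which they close (so a half turn about z gives the same grasp; the last joint's range is limited). The gripper opens to 85 mm and grips with 20 to 120 N. Pads are 22 mm wide; open, the fingers measure 114 mm over their backs; the gripper's body (76 mm by 85 mm) begins 54 mm behind the grasp point. The pads swing forward as they close: fully open they stand 13 mm farther back than shut.
Start: joints at [65.718, 4.979, 10.078, 95.1, 0, 90], TCP at [0.226, 0.501, 0.231] pointing down, gripper open.
Joint ranges: [-179.16, 179.16], [-48.56, 103.87], [-65.8, 70.77], [-126.05, 130.52], [-82.76, 87.17], [-180, 180]. Speed limits (degrees/s): [127.2, 127.2, 147.25, 180, 180, 180].

INTERFACE

Orientations are given as [roll, pitch, yaw] about the fixed x, y, z axes, in that order (R = Rz(yaw) Ry(pitch) Rx(roll)).
In Python, from workcell import bot gives the robot as it stands.
- The arm moves only by the shell command python3 -m crank 'ROWS' [FORCE]. ROWS is JSON, a list of rows, each an object with "gripper": the finger opening in mm, from 0 to 85.4; "travel": the shift along the tool's x, y, z in mm, a list of three; "twist": the turn, a rotation vector about the tool's x, y, z in rad, a list of three. In form: [{"gripper": gripper, "travel": [tx, ty, tz], "twist": [rx, ry, rz]}, ...]. A call has 1 to 12 rows; each row shifts and turns the commanded pose from where the row before left it, along the tool's axes as they then stand; what a row does not reach is not made up. A row lasts 1/8 s, in which the tool goes at most 62.5 mm and 10.7 degrees, less where a joint would pass 70% of its speed; a pose out of reach is approached as far as the arm can. A call is refused whole if a number of a shift passes 62.5 or a number of a turn 0.188, either way. A call with a gripper value outside its range is refused whole. The fingers move at their own pace and stop on an object; FORCE is the grip in N (left out, the last holds). Time passes only in rows, so rows that do not move let the fingers close. It gives the time, the measured TCP pose, the force, the opening and the grip force at its end, in the units of the state.
- bot.get_obs(): the state, without advancing time (a new reading comes with each control period).
- bot.camera(name): name is "side" or "top" or "wrist"; returns the picture (384x512x3 uint8, red, green, blue); there is no depth.
- bot.calibration(name): a dict with "vfov" (degrees; the focal length in pixels is half the picture's height over the tangent of half this angle, whatever the lens; pixels are square), "cx", "cy" (the principal point, pixels), "k1" (the pictures are not rectified: a ray, as slopes to the right and down, at radius r is drawn at 1 + k1 r^2 times it, then the intrinsics apply), "camera_from_world" (4x4, takes a point from world to camera coordinates). Camera axes: x right, y down, z forward; pixel columns grow to the right and rows downward; lengths in m; the calibration is good to about 2 mm. A picture is of the moment at which its call begins: read the wrist's pose just before it. calibration takes no time and is no camera call; for the wrist camera it gives the pose at the moment of the call.
- bot.job_done(): hands the job in; it is judged then, once.
The state is a dict: "time": time; "q": joint angles; "qd": joint speeds; "joint_efforts": joint torques, N m; "ee_pos": TCP position; "tcp_rot": TCP orientation; "wrist_force": force on the tool from outside, world axes, zero at the start; "torque": the same for the moment, N m; "opening": finger opening in m; "grasp_force": force on a finger pad.
Only numpy, scipy, OpenCV 4.12 (cv2) and the standard library are available. Lean on these libraries where they do the work, as an engineer would, in place of code of your own. Each camera call takes 0.05 s, during which the arm holds its last target. There are 200 camera calls.

## Working session

There is one attempt and no reset: what is moved stays moved. The work goes in short steps, Python scripts to look and compute and a shell command to move; the robot and the scene stay as the last step left them, time stands still between calls to the robot, and variables do not carry over. Pictures are saved under pics/ and viewed, at most 10 in all, crops included, and the job is handed in when it is done.

```bash
mkdir -p pics; cat > h.py <<'E'
import numpy as np, cv2
from workcell import bot
def K(c):
    f=192/np.tan(np.radians(c["vfov"])/2); return np.array([[f,0,c["cx"]],[0,f,c["cy"]],[0,0,1.]])
def dist(c): return np.array([c["k1"],0,0,0.])
def proj(c,P):
    T=np.array(c["camera_from_world"]); P=np.atleast_2d(np.array(P,float))
    return cv2.projectPoints(P,cv2.Rodrigues(T[:3,:3])[0],T[:3,3],K(c),dist(c))[0].reshape(-1,2)
def ray(c,uv):
    # undistort by fixed point: drawn = s*(1+k1 r^2)
    k=K(c); d=(np.array(uv,float)-k[:2,2])/k[0,0]; s=d.copy()
    for _ in range(50): s=d/(1+c["k1"]*(s@s))
    T=np.array(c["camera_from_world"]); R=T[:3,:3]
    return -R.T@T[:3,3], R.T@np.array([s[0],s[1],1])
def atz(c,uv,z):
    o,d=ray(c,uv); return o+d*(z-o[2])/d[2]
def save(n,im,): cv2.imwrite(n,im[...,::-1])
E
python3 - <<'E'
from h import *
for n in ("top","side","wrist"):
    c=bot.calibration(n); T=np.array(c["camera_from_world"]); print(n,c["vfov"],c["k1"],-T[:3,:3].T@T[:3,3],T[2,:3])
    save(f"pics/{n}0.png",bot.camera(n))
E
```

```text
top 49.38347667616384 -0.1461380186519022 [0.38821713 0.03284914 1.11172734] [ 0.17081444  0.01816792 -0.9851357 ]
side 45.92754413975962 -0.009368551604799543 [ 0.21028411 -0.66178633  0.90716516] [ 0.31646986  0.63836395 -0.70166822]
wrist 59.24671075547347 -0.09907140349960583 [0.16428967 0.52933495 0.37467183] [ 0.24348325 -0.11196478 -0.96342088]
```

View pics/top0.png

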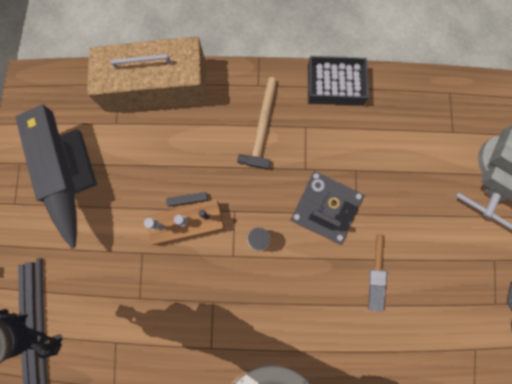

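View pics/side0.png

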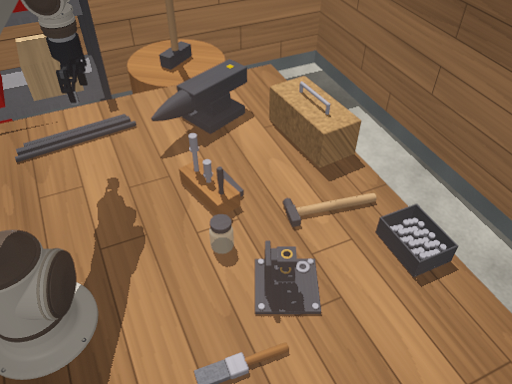

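Top view: long pin head at about (150,223), short pin (180,220), drift (203,214), upper eye ring (334,202), and jar (259,239). Side view: long pin head at about (193,136), eye ring (287,253). I'll enlarge these for precise pixels.

```bash
python3 - <<'E'
from h import *
t=cv2.imread("pics/top0.png"); s=cv2.imread("pics/side0.png")
R=lambda im,x,y,w,h,k:cv2.resize(im[y:y+h,x:x+w],None,fx=k,fy=k,interpolation=cv2.INTER_CUBIC)
a=R(t,135,185,100,75,4); b=R(t,285,165,100,75,4); c=R(s,165,120,100,75,4); d=R(s,240,230,100,75,4)
cv2.imwrite("pics/crop.png",np.vstack([np.hstack([a,b]),np.hstack([c,d])]))
E
```

```text
(no output)
```

View pics/crop.png

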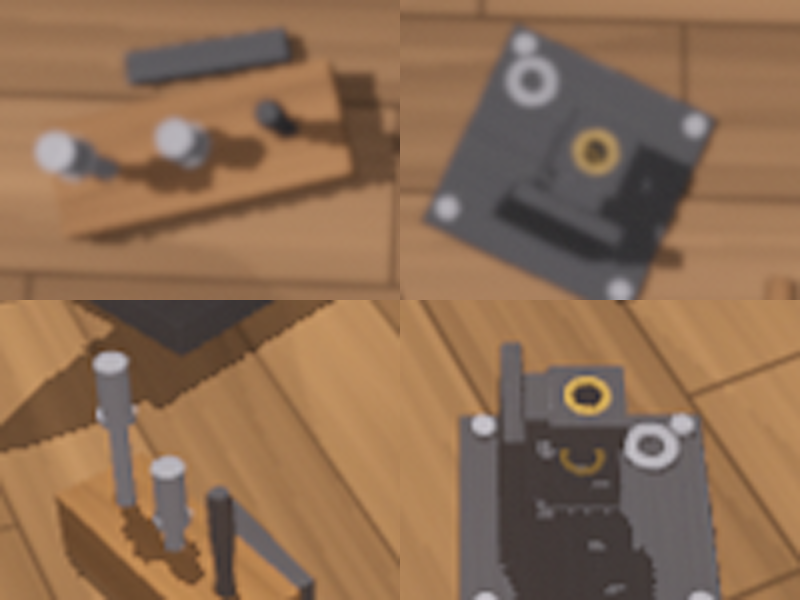

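Enlarged crop: long pin's head top at top (149,223) / side (192.5,135), eye ring at top (334,203) / side (286.5,253.5). Now I'll triangulate.

```bash
python3 - <<'E'
from h import *
t=bot.calibration("top"); s=bot.calibration("side")
u=lambda X,Y,x0,y0:((X+.5)/4-.5+x0,(Y+.5)/4-.5+y0)
P={"pin":(u(57,152,135,185),u(111,61,165,120),.170),"short":(u(177,139,135,185),u(168,166,165,120),.118),"drift":(u(268,112,135,185),u(219,193,165,120),.136),
"eye":(u(196,152,285,165),u(187,95,240,230),.125)}
for n,(a,b,z) in P.items():
    o1,d1=ray(t,a);o2,d2=ray(s,b); A=np.stack([d1,-d2],1); l=np.linalg.lstsq(A,o2-o1,rcond=None)[0]
    print(n,"tri",((o1+d1*l[0]+o2+d2*l[1])/2).round(4),"top",atz(t,a,z).round(4),"side",atz(s,b,z).round(4))
# bracket corners & block
for n,p in {"boltTR":u(696-400,126,285,165),"boltTL":u(525-400,44,285,165),"boltBL":u(446-400,208,285,165),"boltBR":u(620-400,290,285,165),"washer":u(531-400,81,285,165)}.items(): print(n,atz(t,p,.014).round(4))
jar=(259,239);print("jar",atz(t,jar,.09).round(3))
o=bot.get_obs(); print(o["ee_pos"],o["tcp_rot"],o["opening"],o["time"],o["wrist_force"])
R=cv2.Rodrigues(np.zeros(3))[0]
from scipy.spatial.transform import Rotation as Ro
try: print(Ro.from_euler("xyz",o["tcp_rot"],degrees=True).as_matrix().round(4))
except Exception as e: print(e)
E
```

```text
pin tri [0.4667 0.2955 0.1723] top [0.4657 0.2965 0.17  ] side [0.4687 0.2983 0.17  ]
short tri [0.4813 0.237  0.1209] top [0.4802 0.2379 0.118 ] side [0.4836 0.24   0.118 ]
drift tri [0.497  0.1806 0.1362] top [0.4961 0.1808 0.136 ] side [0.4979 0.1806 0.136 ]
eye tri [ 0.5301 -0.1322  0.1256] top [ 0.5295 -0.1321  0.125 ] side [ 0.5311 -0.1319  0.125 ]
boltTR [ 0.5646 -0.2181  0.014 ]
boltTL [ 0.6175 -0.1029  0.014 ]
boltBL [ 0.5057 -0.0512  0.014 ]
boltBR [ 0.4542 -0.1666  0.014 ]
washer [ 0.5923 -0.107   0.014 ]
jar [0.44  0.044 0.09 ]
[0.22608612 0.50118422 0.23075485] [-1.79942059e+02 -1.33691037e-03  1.55718928e+02] 0.08528846898475616 0.15 [0.6218217  0.77019835 0.41296198]
[[-9.115e-01  4.112e-01 -4.000e-04]
 [ 4.112e-01  9.115e-01 -9.000e-04]
 [ 0.000e+00 -1.000e-03 -1.000e+00]]
```

View pics/wrist0.png

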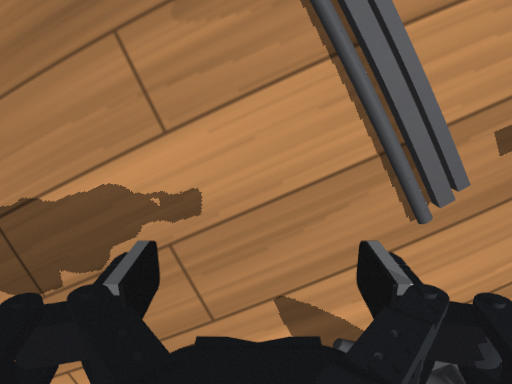

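Wrist view shows only bench and steel bars, nothing of use here. The pin and short pin come out 60 mm apart and all heights are within 3 mm of spec: pin ≈ (0.4665, 0.297), eye ≈ (0.530, -0.132). Moving over the pin now, at the current height.

```bash
python3 -m crank '[{"gripper":85,"travel":[-30,-8.7,0],"twist":[0,0,0]},{"gripper":85,"travel":[-30,-8.7,0],"twist":[0,0,0]},{"gripper":85,"travel":[-30,-8.7,0],"twist":[0,0,0]},{"gripper":85,"travel":[-30,-8.7,0],"twist":[0,0,0]},{"gripper":85,"travel":[-30,-8.7,0],"twist":[0,0,0]},{"gripper":85,"travel":[-30,-8.7,0],"twist":[0,0,0]},{"gripper":85,"travel":[-30,-8.7,0],"twist":[0,0,0]},{"gripper":85,"travel":[-30,-8.7,0],"twist":[0,0,0]},{"gripper":85,"travel":[-30,-8.7,0],"twist":[0,0,0]},{"gripper":85,"travel":[-30,-8.7,0],"twist":[0,0,0]},{"gripper":85,"travel":[-3,0,0],"twist":[0,0,0]},{"gripper":85,"travel":[0,0,0],"twist":[0,0,0]}]'
python3 - <<'E'
from h import *
o=bot.get_obs(); c=bot.calibration("wrist"); im=bot.camera("wrist"); save("pics/w1.png",im)
print(o["time"],o["ee_pos"],o["tcp_rot"],o["q"])
print(proj(c,[[.4665,.297,.170],[.4665,.297,.128],[.481,.238,.118],o["ee_pos"]]))
E
```

```text
time: 1.65
ee_pos: [0.4664, 0.2975, 0.231]
tcp_rot: [-180.0, -0.0, 155.7]
wrist_force: [-0.3, -0.1, -0.1]
opening: 0.085
grasp_force: 0.0
1.65 [0.46639259 0.29754394 0.23104456] [-1.79981073e+02 -2.75319515e-02  1.55691106e+02] [3.25300663e+01 5.45381680e+00 1.05617142e+01 9.51388013e+01
 1.26952593e-02 5.68389525e+01]
[[257.09002088 205.31389582]
 [257.25285661 187.84456376]
 [199.05929277 228.58133493]
 [257.67448269 245.97254608]]
```

View pics/w1.png

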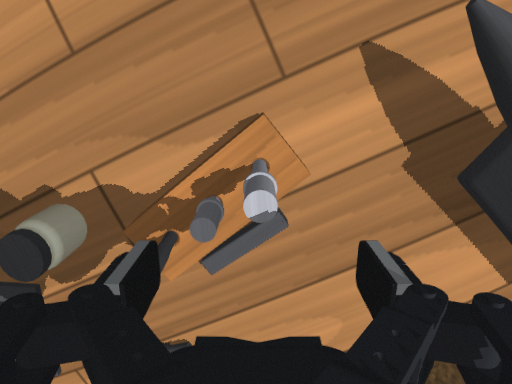

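Wrist view: pin head top at (261,206) vs predicted (257,205), so it lies about 2 mm further along tool +y, which agrees with the side camera. I'll correct by 1.5 mm, descend 98 mm, then close gently.

```bash
python3 -m crank '[{"gripper":85,"travel":[-0.5,1.5,10],"twist":[0,0,0]},{"gripper":85,"travel":[0,0,15],"twist":[0,0,0]},{"gripper":85,"travel":[0,0,18],"twist":[0,0,0]},{"gripper":85,"travel":[0,0,18],"twist":[0,0,0]},{"gripper":85,"travel":[0,0,18],"twist":[0,0,0]},{"gripper":85,"travel":[0,0,12],"twist":[0,0,0]},{"gripper":85,"travel":[0,0,7],"twist":[0,0,0]},{"gripper":30,"travel":[0,0,0],"twist":[0,0,0]},{"gripper":30,"travel":[0,0,0],"twist":[0,0,0]},{"gripper":30,"travel":[0,0,0],"twist":[0,0,0]},{"gripper":30,"travel":[0,0,0],"twist":[0,0,0]},{"gripper":30,"travel":[0,0,0],"twist":[0,0,0]}]' 60
python3 - <<'E'
from h import *
o=bot.get_obs(); c=bot.calibration("wrist"); im=bot.camera("wrist"); save("pics/w2.png",cv2.resize(im[100:340,130:400],None,fx=2,fy=2))
print(o["time"],o["ee_pos"],o["wrist_force"])
E
```

```text
time: 3.2
ee_pos: [0.4677, 0.2986, 0.1334]
tcp_rot: [180.0, 0.0, 155.7]
wrist_force: [0.0, -0.8, -0.2]
opening: 0.0298
grasp_force: 0.0
3.2 [0.46774037 0.29860145 0.13341643] [ 0.01474315 -0.79733173 -0.22861699]
```

View pics/w2.png

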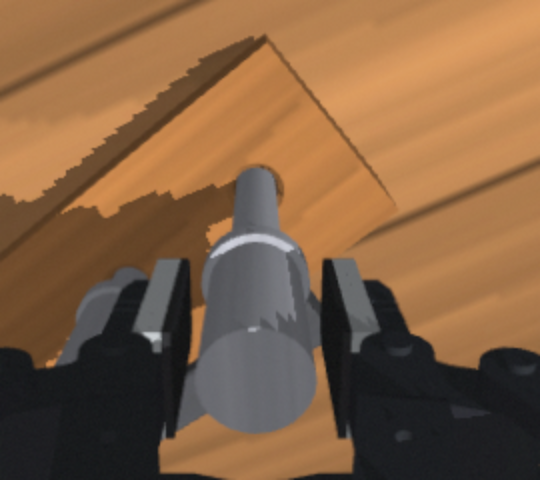

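The pin head (crop x 257) sits centred between the pads (185 and 325), with the fingertips just above the collar. Closing to grip.

```bash
python3 - <<'E'
from h import *
c=bot.calibration("wrist"); print(atz(c,(258.4,290),.170))
E
python3 -m crank '[{"gripper":15,"travel":[0,0,0],"twist":[0,0,0]},{"gripper":15,"travel":[0,0,0],"twist":[0,0,0]},{"gripper":15,"travel":[0,0,0],"twist":[0,0,0]},{"gripper":15,"travel":[0,0,0],"twist":[0,0,0]}]' 70
```

```text
[0.46812141 0.29875787 0.17      ]
time: 3.75
ee_pos: [0.4677, 0.2986, 0.1335]
tcp_rot: [180.0, 0.0, 155.7]
wrist_force: [-0.4, -0.9, 4.4]
opening: 0.0205
grasp_force: 68.3
```

```bash
python3 -m crank '[{"gripper":15,"travel":[0,0,-5],"twist":[0,0,0]},{"gripper":15,"travel":[0,0,-10],"twist":[0,0,0]},{"gripper":15,"travel":[0,0,-12],"twist":[0,0,0]},{"gripper":15,"travel":[0,0,-15],"twist":[0,0,0]},{"gripper":15,"travel":[0,0,-15],"twist":[0,0,0]},{"gripper":15,"travel":[0,0,-20],"twist":[0,0,0]},{"gripper":15,"travel":[0,0,-20],"twist":[0,0,0]},{"gripper":15,"travel":[0,0,-20],"twist":[0,0,0]},{"gripper":15,"travel":[0,0,-20],"twist":[0,0,0]},{"gripper":15,"travel":[0,0,-10],"twist":[0,0,0]},{"gripper":15,"travel":[0,0,0],"twist":[0,0,0]}]'
python3 - <<'E'
from h import *
from scipy.spatial.transform import Rotation as Ro
o=bot.get_obs(); print(o["q"],o["ee_pos"])
R=Ro.from_euler("xyz",o["tcp_rot"],degrees=True).as_matrix()
print(R.T@(np.array([.5302,-.132,o["ee_pos"][2]])-o["ee_pos"]))
a=bot.camera("wrist");b=bot.camera("side")
save("pics/w3.png",np.hstack([cv2.resize(a[80:330,130:380],(500,500)),cv2.resize(b[30:180,135:225],(300,500))]))
E
```

```text
time: 5.12
ee_pos: [0.4679, 0.2988, 0.281]
tcp_rot: [179.9, 0.0, 155.7]
wrist_force: [-0.3, 1.2, -2.5]
opening: 0.0205
grasp_force: 68.6
[3.25596951e+01 7.10857838e+00 1.79922310e+01 1.00817235e+02
 5.66261851e-04 5.68409709e+01] [0.46788523 0.29876489 0.28097917]
[-2.33939955e-01 -3.67033474e-01 -2.11772897e-04]
```

View pics/w3.png

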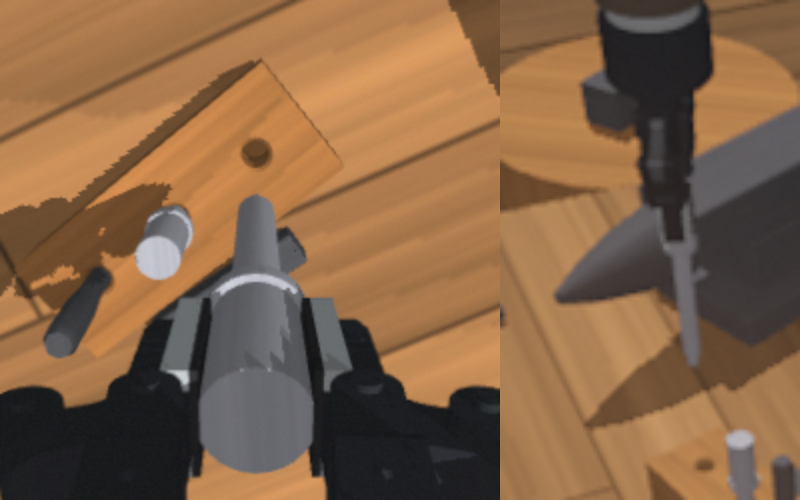

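The pin is free and upright in the gripper; its hole is empty (crop 257,152) and the other two pieces are undisturbed. I'll carry it towards the bracket, stopping about 37 mm short so the wrist camera can see the eye past the pin.

```bash
python3 -m crank '[{"gripper":15,"travel":[-11,-15,0],"twist":[0,0,0]},{"gripper":15,"travel":[-22,-32,0],"twist":[0,0,0]},{"gripper":15,"travel":[-24,-34,0],"twist":[0,0,0]},{"gripper":15,"travel":[-24,-34,0],"twist":[0,0,0]},{"gripper":15,"travel":[-24,-34,0],"twist":[0,0,0]},{"gripper":15,"travel":[-24,-34,0],"twist":[0,0,0]},{"gripper":15,"travel":[-24,-34,0],"twist":[0,0,0]},{"gripper":15,"travel":[-24,-34,0],"twist":[0,0,0]},{"gripper":15,"travel":[-24,-34,0],"twist":[0,0,0]},{"gripper":15,"travel":[-22,-30,0],"twist":[0,0,0]},{"gripper":15,"travel":[-11,-15,0],"twist":[0,0,0]},{"gripper":15,"travel":[0,0,0],"twist":[0,0,0]}]'
python3 -m crank '[{"gripper":15,"travel":[0,0,0],"twist":[0,0,0]},{"gripper":15,"travel":[0,0,0],"twist":[0,0,0]}]'
python3 - <<'E'
from h import *
o=bot.get_obs();c=bot.calibration("wrist"); print(o["q"],o["ee_pos"])
print(proj(c,[[.5302,-.132,.125]]))
a=bot.camera("wrist");b=bot.camera("side");t=bot.camera("top")
for n,i in zip("wst",(a,b,t)): save(f"pics/raw4{n}.png",i)
save("pics/w4.png",np.hstack([cv2.resize(a[100:300,80:380],(750,500))]))
E
```

```text
time: 6.72
ee_pos: [0.5449, -0.0996, 0.2797]
tcp_rot: [-180.0, -0.1, 155.6]
wrist_force: [-0.1, 0.6, -2.9]
opening: 0.0201
grasp_force: 68.8
time: 6.98
ee_pos: [0.5451, -0.0975, 0.2805]
tcp_rot: [180.0, 0.0, 155.8]
wrist_force: [0.9, 0.2, -1.8]
opening: 0.0204
grasp_force: 68.8
[-1.01447984e+01  6.95799763e+00  1.77682425e+01  1.00798894e+02
  8.01094823e-03  1.40658864e+01] [ 0.5451479  -0.09750498  0.28046997]
[[216.50150357 172.61895791]]
```

View pics/w4.png

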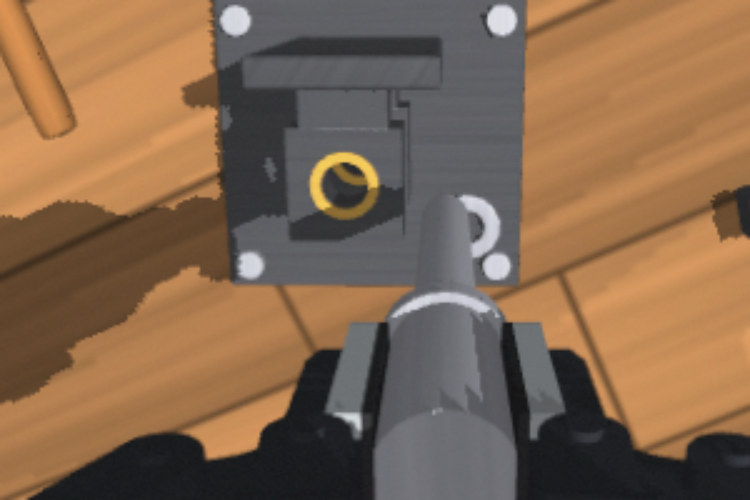

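The wrist view shows the brass ring of the upper eye centred at about crop (344,186), i.e. pixel (217.3,174.1), and the pin's tip at crop (445,197).

```bash
python3 - <<'E'
from h import *
from scipy.spatial.transform import Rotation as Ro
o=bot.get_obs();c=bot.calibration("wrist"); p=np.array(o["ee_pos"]);R=Ro.from_euler("xyz",o["tcp_rot"],degrees=True).as_matrix()
im=cv2.imread("pics/raw4w.png"); hsv=cv2.cvtColor(im,cv2.COLOR_BGR2HSV)[150:200,195:240]
# brass ring outer outline
m=((hsv[...,0]>18)&(hsv[...,0]<32)&(hsv[...,1]>140)).astype(np.uint8)
ct=max(cv2.findContours(m,cv2.RETR_EXTERNAL,cv2.CHAIN_APPROX_NONE)[0],key=len); e=cv2.fitEllipse(cv2.convexHull(ct)); uv=np.array(e[0])+[195,150]; print("ring",uv,e[1])
E=atz(c,uv,.125); print("eye wrist",E,"tool delta",R.T@(E-p)*1000)
# predicted axis points in picture, pin straight: foot at 119 mm below TCP (centre, and rim at width 8)
f=p+R@np.array([0,0,.119]); th=np.linspace(0,2*np.pi,24)
rim=np.array([f+R@np.array([.004*np.cos(a),.004*np.sin(a),0]) for a in th]); q=proj(c,rim); print("foot pred",proj(c,f),q.min(0),q.max(0),"crop",(q.min(0)-[80,100])*2.5,(q.max(0)-[80,100])*2.5)
for z in(.105,.05,.009): print(proj(c,p+R@np.array([0,0,z])), [proj(c,p+R@np.array([0,s*.007,z]))[0].round(1) for s in(-1,1)])
g=cv2.cvtColor(im,cv2.COLOR_BGR2GRAY)
for r in (178,182,190,200,205): print(r,g[r,235:280].tolist())
E
```

```text
ring [217.22801208 173.75575638] (26.046987533569336, 27.119766235351562)
eye wrist [ 0.53152478 -0.13212507  0.125     ] tool delta [ -1.57604733 -36.98654393 155.43434053]
foot pred [[257.80288684 182.10244028]] [252.84302298 177.26856926] [262.76237332 186.8551027 ] crop [432.10755744 193.17142315] [456.9059333  217.13775675]
[[257.79326484 186.68194979]] [array([248.6, 186.7]), array([266.9, 186.7])]
[[257.74315207 210.4949483 ]] [array([246.2, 210.5]), array([269.3, 210.5])]
[[257.68495039 238.07223045]] [array([243.4, 238.1]), array([271.9, 238.1])]
178 [51, 52, 52, 53, 52, 51, 60, 93, 82, 96, 98, 98, 98, 98, 97, 97, 98, 98, 98, 93, 93, 96, 101, 104, 111, 122, 110, 72, 108, 128, 195, 187, 176, 169, 145, 128, 98, 102, 98, 96, 96, 94, 96, 96, 97]
182 [54, 54, 54, 54, 53, 54, 58, 96, 100, 101, 100, 99, 98, 100, 99, 91, 90, 92, 93, 93, 95, 97, 101, 106, 111, 117, 120, 124, 127, 128, 134, 190, 211, 212, 209, 206, 206, 209, 210, 212, 219, 188, 105, 96, 98]
190 [98, 98, 97, 98, 99, 99, 68, 93, 99, 98, 98, 99, 99, 92, 90, 92, 93, 94, 92, 94, 97, 94, 101, 107, 111, 116, 121, 125, 126, 130, 131, 133, 119, 98, 95, 94, 95, 61, 95, 187, 206, 211, 208, 208, 180]
200 [99, 99, 98, 99, 100, 99, 100, 99, 99, 100, 99, 100, 94, 90, 90, 92, 91, 93, 93, 95, 98, 102, 105, 109, 113, 116, 121, 123, 128, 129, 130, 133, 134, 165, 201, 203, 202, 203, 196, 191, 133, 102, 106, 112, 112]
205 [99, 98, 98, 99, 98, 100, 99, 99, 99, 99, 99, 99, 90, 90, 91, 93, 94, 92, 94, 97, 99, 102, 107, 110, 112, 116, 120, 124, 127, 131, 130, 133, 134, 135, 104, 97, 68, 54, 173, 209, 214, 215, 213, 212, 214]
```

The pin hangs straight in the picture: its edges match the predicted axis within 0.5 px. The wrist estimate of the eye (0.5315, -0.1321) agrees with the side camera. Moving above it, then lowering to just over the bore.

```bash
python3 -m crank '[{"gripper":15,"travel":[-0.5,-6,0],"twist":[0,0,0]},{"gripper":15,"travel":[-0.5,-12,0],"twist":[0,0,0]},{"gripper":15,"travel":[-0.5,-12,0],"twist":[0,0,0]},{"gripper":15,"travel":[0,-5,0],"twist":[0,0,0]},{"gripper":15,"travel":[0,-2,0],"twist":[0,0,0]},{"gripper":15,"travel":[0,0,10],"twist":[0,0,0]},{"gripper":15,"travel":[0,0,12],"twist":[0,0,0]},{"gripper":15,"travel":[0,0,8],"twist":[0,0,0]},{"gripper":15,"travel":[0,0,3],"twist":[0,0,0]},{"gripper":15,"travel":[0,0,0],"twist":[0,0,0]},{"gripper":15,"travel":[0,0,0],"twist":[0,0,0]}]'
python3 - <<'E'
from h import *
from scipy.spatial.transform import Rotation as Ro
o=bot.get_obs();c=bot.calibration("wrist"); p=np.array(o["ee_pos"]);R=Ro.from_euler("xyz",o["tcp_rot"],degrees=True).as_matrix()
print(p,p+R@[0,0,.119],R.T@(np.array([.5315,-.1321,p[2]])-p)*1000)
a=bot.camera("wrist");b=bot.camera("side")
save("pics/w5.png",np.hstack([cv2.resize(a[130:250,200:320],(480,480),interpolation=cv2.INTER_CUBIC),cv2.resize(b[210:290,250:303],(318,480),interpolation=cv2.INTER_CUBIC)]))
th=np.linspace(0,2*np.pi,60);ring=np.array([[.5315+.0105*np.cos(t),-.1321+.0105*np.sin(t),.125] for t in th]);q=(proj(c,ring)-[200,130])*4;print(q.min(0),q.max(0))
E
```

```text
time: 8.5
ee_pos: [0.5315, -0.1328, 0.2476]
tcp_rot: [180.0, 0.0, 155.7]
wrist_force: [-0.7, 0.4, -3.1]
opening: 0.0201
grasp_force: 68.8
[ 0.53153317 -0.13279003  0.24764696] [ 0.53159796 -0.13280747  0.12864698] [ 3.13991919e-01  6.15348068e-01 -1.19174022e-04]
[182.56198188 151.73826796] [285.65978225 251.6374466 ]
```

View pics/w5.png

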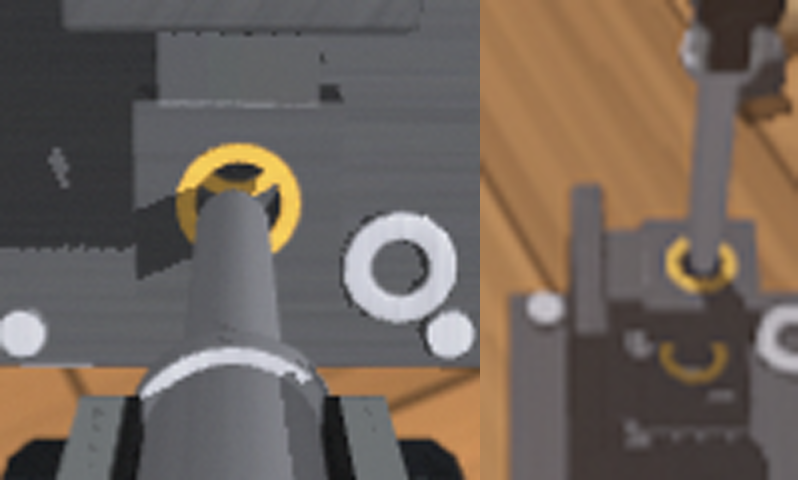

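Wrist view: the ring's centre is at crop (239,203) and the pin axis at x≈236, with the foot just above and inside the bore. It needs about +0.7 mm in tool y. The side view agrees. Lowering through the upper eye.

```bash
python3 -m crank '[{"gripper":15,"travel":[0,0.7,0],"twist":[0,0,0]},{"gripper":15,"travel":[0,0,3],"twist":[0,0,0]},{"gripper":15,"travel":[0,0,4],"twist":[0,0,0]},{"gripper":15,"travel":[0,0,4],"twist":[0,0,0]},{"gripper":15,"travel":[0,0,4],"twist":[0,0,0]},{"gripper":15,"travel":[0,0,4],"twist":[0,0,0]},{"gripper":15,"travel":[0,0,0],"twist":[0,0,0]}]'

```

```text
time: 9.48
ee_pos: [0.5315, -0.1321, 0.2279]
tcp_rot: [-180.0, -0.0, 155.7]
wrist_force: [-0.5, 0.1, -3.0]
opening: 0.0204
grasp_force: 68.8
```

```bash
python3 -m crank '[{"gripper":15,"travel":[0,0,4],"twist":[0,0,0]},{"gripper":15,"travel":[0,0,5],"twist":[0,0,0]},{"gripper":15,"travel":[0,0,5],"twist":[0,0,0]},{"gripper":15,"travel":[0,0,5],"twist":[0,0,0]},{"gripper":15,"travel":[0,0,0],"twist":[0,0,0]},{"gripper":15,"travel":[0,0,0],"twist":[0,0,0]}]'

```

```text
time: 10.22
ee_pos: [0.5317, -0.1321, 0.2094]
tcp_rot: [180.0, 0.0, 155.7]
wrist_force: [0.1, -0.4, -2.1]
opening: 0.0203
grasp_force: 68.8
```

```bash
python3 -m crank '[{"gripper":15,"travel":[0,0,4],"twist":[0,0,0]},{"gripper":15,"travel":[0,0,5],"twist":[0,0,0]},{"gripper":15,"travel":[0,0,5],"twist":[0,0,0]},{"gripper":15,"travel":[0,0,5],"twist":[0,0,0]},{"gripper":15,"travel":[0,0,5],"twist":[0,0,0]},{"gripper":15,"travel":[0,0,5],"twist":[0,0,0]},{"gripper":15,"travel":[0,0,5],"twist":[0,0,0]},{"gripper":15,"travel":[0,0,0],"twist":[0,0,0]}]'

```

```text
time: 11.22
ee_pos: [0.5315, -0.1321, 0.1748]
tcp_rot: [-180.0, -0.0, 155.7]
wrist_force: [0.4, -0.0, -3.6]
opening: 0.0206
grasp_force: 68.8
```

Free of contact with the shank already entering the lower eye. Another 26 mm to go.

```bash
python3 -m crank '[{"gripper":15,"travel":[0,0,4],"twist":[0,0,0]},{"gripper":15,"travel":[0,0,5],"twist":[0,0,0]},{"gripper":15,"travel":[0,0,5],"twist":[0,0,0]},{"gripper":15,"travel":[0,0,5],"twist":[0,0,0]},{"gripper":15,"travel":[0,0,4],"twist":[0,0,0]},{"gripper":15,"travel":[0,0,3],"twist":[0,0,0]},{"gripper":15,"travel":[0,0,0],"twist":[0,0,0]},{"gripper":15,"travel":[0,0,0],"twist":[0,0,0]},{"gripper":15,"travel":[0,0,0],"twist":[0,0,0]}]'
python3 - <<'E'
from h import *
c=bot.calibration("side");b=bot.camera("side");w=bot.camera("wrist")
x=.5315;y=-.1321
print((proj(c,[[x,y,.125],[x,y,.137],[x,y,.027]])-[250,200])*4)
save("pics/w6.png",np.hstack([cv2.resize(b[200:320,250:340],(360,480),interpolation=cv2.INTER_CUBIC),cv2.resize(w[140:320,180:340],(427,480))]))
E
```

```text
time: 12.35
ee_pos: [0.5318, -0.1322, 0.1495]
tcp_rot: [180.0, 0.0, 155.7]
wrist_force: [-0.6, -0.3, -2.4]
opening: 0.0205
grasp_force: 68.8
[[146.29705012 213.50650559]
 [147.44603499 199.68139293]
 [137.59695042 318.14284462]]
```

View pics/w6.png

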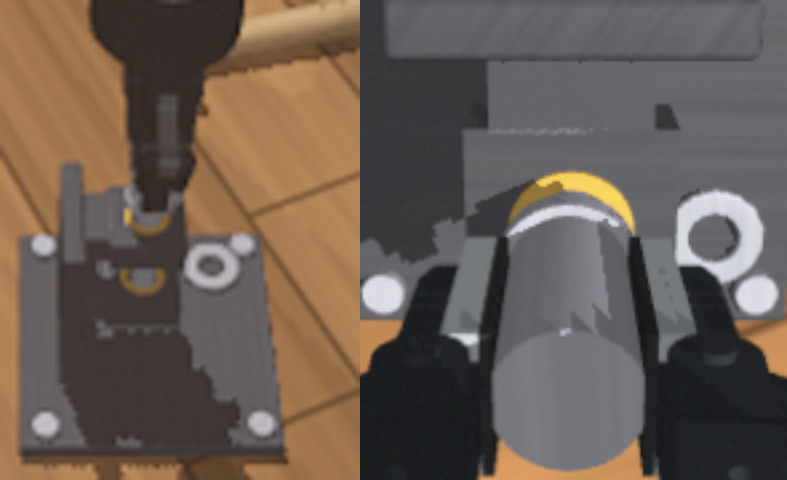

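The pin runs through both rings, its collar just above the upper ring (wrist crop around 570,210). The height works out at about 13 mm, and the wrist carries only the pin's weight.

```bash
python3 -c "
from workcell import bot
print(bot.job_done())"
```

```text
the job is handed in; nothing more can be done
None
```

The hinge pin is through both eyes and still in the gripper, its collar about 13 mm above the upper eye by my calculation and no sign of it pressing on the bracket; I handed the job in at about 12.5 s, and no verdict came back.

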